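Load a lino block under the bridge of a carving clamp

TASK

Lift the clamp's red-knobbed lever, get the lino block lengthwise between the guide rails and slide it under the bridge until it just touches the gauge bar, gently, so that the gauge keeps its setting. Then lower the lever so that its rubber foot rests on the block. Leave the ink bottle, the cream tape roll and the eraser where they are.

Things in the scene. Friction and masses are not known exactly. Their poses are not given: they have to be found in the camera images.
- block: wooden printing block with a terracotta-red lino face on top, carved with a pale leaf; 110 (x) x 60 (y) x 24 mm high, about 0.13 kg, loose, lying flat on the table. Origin: centre of its underside; x along its length, z up. Either end may go in first.
- press: blue and dark steel carving clamp fixed to the table; no floor, the block slides on the table top. Origin on the table, midway between the rails, under the middle of the bridge; x points into the clamp (mouth at -x, towards the robot), y left, z up. Two guide rails, 24 mm high, run from x = -45 to 130 mm, inner faces at y = +-32 mm.
- mouth (a point): point on the table at the front of the clamp's flared mouth (press x = -66 mm, y = 0; axes as the press). Here the 24 mm high flared guides stand about 85 mm apart (inner); they narrow to the rails, 64 mm apart, at press x = -45 mm.
- bridge_edge (a point): middle of the lower front edge of the blue bridge over the rails (press x = -30, y = 0, z = 50 mm). The bridge spans x = -30 to 30 mm, z = 50 to 66 mm; its cheeks stand at y = +-46 to 58 mm. With the block home its rear end lies 8 to 18 mm in under this edge: upright fingers meet the bridge too early, fingers tilted 30 to 45 degrees, tips forward, pass.
- gauge_face (a point): centre of the front face of the gauge, an aluminium bar 60 mm wide between the rails, z = 3 to 21 mm, beyond the bridge; axes as the press. Its setting is 88 to 98 mm from the press's origin along press x. Friction holds it: pushed with more than about 14 N it slides back; it must not be shifted by more than 4 mm.
- lever_knob (a point): centre of the red ball (26 mm across) at the free end of the lever, a 12 mm steel bar that crosses above the rails to the left at press x = 55 mm. Its pivot, parallel to press x, is at press x = 55, y = -70, z = 50 mm, 190 mm from the ball. Its rubber foot (22 mm across) hangs 26 mm below the bar's middle, 70 mm from the pivot, between the rails.
- lever (a joint): lever angle, rad: 0 when the bar is level and the foot's sole is 24 mm above the table (rests on the block); positive with the knob raised (to 0.75); down to -0.115 when it hangs lower and bars the way. Stiff hinge: stays where left; about 2 N at the knob moves it. Raise it past 0.35, well clear of the block.
- ink: square dark blue ink bottle with black cap, 44 x 44 x 56 mm, loose bystander; origin: centre of its underside.
- tape: cream roll of paper tape lying flat, 72 mm across, 19 mm high, loose bystander; origin: centre of its underside.
- rubber: blue and white eraser, 20 x 42 x 13 mm, loose bystander; origin: centre of its underside.
There are look-alikes about, which are no part of the job. Leave any blue or yellow look-alike of the block alone.

How it is judged:
On the way, in this order (a step that is already met when the one before it is completed fails the run):
1. the lever is raised (above 0.35 rad) while the block is still outside, not yet at the gauge (value of joint lever above 0.35 rad and x of block in the frame of gauge_face below -0.075 m), for 0.2 s.
2. the block lies flat between the rails, touching the gauge to within 2.5 mm, with the lever still raised (x of block in the frame of gauge_face between -0.0575 and -0.05 m and angle between the x axis of block and the x axis of press, either way round below 0.05 rad and angle between block's own z axis and vertical below 0.05 rad and y of block in the frame of press between -0.004 and 0.004 m and value of joint lever above 0.2 rad), for 0.2 s.
At the end, for the whole second after the job is handed in: The block lies flat and at rest, square between the rails (within 0.05 rad and 4 mm), its end within 2.5 mm of the gauge; the gauge is within 4 mm of where it was set; the lever is down on the block (within 0.03 rad of level) (x of block in the frame of gauge_face between -0.0575 and -0.05 m and angle between the x axis of block and the x axis of press, either way round below 0.05 rad and angle between block's own z axis and vertical below 0.05 rad and y of block in the frame of press between -0.004 and 0.004 m and distance of gauge_face from where it was at the start of the episode below 0.004 m and value of joint lever between -0.03 and 0.03 rad and linear speed of block below 0.01 m/s); the robot touches nothing.
It fails at once if the gauge is shoved out of its setting by more than 4 mm (distance of gauge_face from where it was at the start of the episode above 0.004 m).
It fails at once if ink bottle, cream tape roll or eraser is moved more than 25 mm (distance of any of ink, tape, rubber from where it was at the start of the episode above 0.025 m).
It fails at once if the ink bottle is tipped (angle between ink's own z axis and vertical above 0.5 rad).
It also fails if it takes over 72 s, if anything falls off the work surface, if the arm or the gripper's body presses on something with over 40 N, if the wrist force passes 120 N, or if a joint passes its speed limit or range.

ROBOT

A 6-joint arm with a two-finger parallel gripper is mounted at the origin on a cart in front of the work surface, level with it; the furniture and walls round the work are solid. World frame = base frame: x ahead of the robot, y to its left, z up, the work surface at z = 0. Lengths are in m, angles in rad, forces in N, time in s.
With the tool pointing down it reaches from about 0.35 to 0.725 m from the base axis. Payload 6 kg.
Tool frame: the origin (TCP) lies midway between the tips of the shut fingers; the grasp point (between the pads) lies 19 mm behind it; z points along the fingers, y is the line along which they close (so a half turn about z gives the same grasp; the last joint's range is limited). The gripper opens to 85 mm and grips with 20 to 120 N. Pads are 22 mm wide; open, the fingers measure 114 mm over their backs; the gripper's body (76 mm by 85 mm) begins 54 mm behind the grasp point. The pads swing forward as they close: fully open they stand 13 mm farther back than shut.
Start: joints at [-0.941, 0.04, 0.085, 0, -1.615, -0.334], TCP at [0.175, -0.574, 0.231] pointing down, gripper open.
Joint ranges: [-2.56, 2.56], [-1.29, 2.01], [-1.08, 1.49], [-3.29, 1.98], [-2.81, -0.18], [-2.99, 2.99]. Speed limits (rad/s): [2.57, 2.57, 3.01, 3.14, 3.14, 3.14].

INTERFACE

Orientations are given as a unit quaternion [w, x, y, z].
In Python, from rig import robot gives the robot as it stands.
- The arm moves only by the tool apply_moves, never from a script. Its argument "motion" is text: rows parted by semicolons, each of 6 numbers parted by spaces: the shift along the world's x, y, z scaled (see below), then the turn, a rotation vector about the world's x, y, z scaled (see below). In form: x y z ax ay az; .... A call has 1 to 12 rows; each row shifts and turns the commanded pose from where the row before left it; what a row does not reach is not made up. The controller multiplies each number of a shift by 0.1 m and each number of a turn by 45 degrees. A row lasts 1/12 s, in which the tool goes at most 41.7 mm and 7.16 degrees, less where a joint would pass 70% of its speed; a pose out of reach is approached as far as the arm can. A call with a number of a shift or a turn outside -1 to 1 is refused whole. A call with a gripper value outside its range is refused whole. "claw" is the opening, from 0 (shut) to 1 (fully open), set as the call begins (left out, the last holds). The fingers move at their own pace and stop on an object; "grip_force" is the grip in N (left out, the last holds). Time passes only in rows, so rows that do not move let the fingers close. It gives the time, the measured TCP pose, the force, the opening and the grip force at its end, in the units of the state.
- robot.get_obs(): the state, without advancing time (a new reading comes with each control period).
- robot.grab_frame(name): name is "scene" or "top"; returns the picture (480x640x3 uint8, red, green, blue); there is no depth.
- robot.get_calibration(name): a dict with "fovy" (degrees; the focal length in pixels is half the picture's height over the tangent of half this angle, whatever the lens; pixels are square), "cx", "cy" (the principal point, pixels), "rvec" (rotation vector, rad) and "tvec" (3), from world to camera coordinates, as OpenCV has them. Camera axes: x right, y down, z forward; pixel columns grow to the right and rows downward; lengths in m; the calibration is good to about 2 mm. A picture is of the moment at which its call begins. get_calibration takes no time and is no camera call.
- robot.hand_in(): hands the job in; it is judged then, once.
Trained networks look in the newest picture that a camera, given by its name, has taken for a name from the list of things; names that differ only in an ending like _2 or _b are one class to them, and where a whole thing is asked for, a point or a joint stands for the part that bears it (a point fixed in the world has none). Each returns a list of dicts, best first, with "conf" (0 to 1); they miss things now and then, are a little off and sometimes report something else, mostly with a low value. They report only what shows in the picture. A call takes as long as a camera call. They do not tell look-alikes from the thing itself.
- robot.boxes_of(camera, thing): "uv" ([column, row] in pixels, amid what is visible of it).
- robot.trace(camera, thing): "pixels" (480x640 bool, what is visible of it) and "uv" ([column, row] in pixels, amid what is visible of it).
The state is a dict: "time_s": time; "joint_positions": joint angles; "qd": joint speeds; "joint_efforts": joint torques, N m; "tcp_pos": TCP position; "orientation": TCP orientation; "ft_force": force on the tool from outside, world axes, zero at the start; "ft_torque": the same for the moment, N m; "opening": opening from 0.0 (shut) to 1.0 (fully open); "grip_force": force on a finger pad.
Only numpy, scipy, OpenCV 4.12 (cv2) and the standard library are available. Lean on these libraries where they do the work, as an engineer would, in place of code of your own. Each camera call takes 0.05 s, during which the arm holds its last target. There are 200 camera calls.

## Working session

There is one attempt and no reset: what is moved stays moved. The work goes in short steps, Python scripts to look and compute and a tool call to move; the robot and the scene stay as the last step left them, time stands still between calls to the robot, and variables do not carry over. Pictures are saved under pics/ and viewed, at most 10 in all, crops included, and the job is handed in when it is done.

Besides the shell and the picture viewer there is one more tool, called after "Emit:" in YAML: its name, and indented under it one key for each argument. apply_moves: Moves the arm, as the interface text tells. Its arguments: {"type":"object","properties":{"motion":{"type":"string"},"claw":{"type":"number"},"grip_force":{"type":"number"}},"required":["motion"]}

```bash
ls; mkdir -p pics
cat > h.py <<'E'
import numpy as np,cv2
from rig import robot
def cal(n):
    c=robot.get_calibration(n); f=240/np.tan(np.radians(c['fovy'])/2)
    K=np.array([[f,0,c['cx']],[0,f,c['cy']],[0,0,1.]])
    return K,np.array(c['rvec'],float).ravel(),np.array(c['tvec'],float).ravel()
def proj(n,P):
    K,r,t=cal(n); return cv2.projectPoints(np.array(P,float).reshape(-1,1,3),r,t,K,None)[0].reshape(-1,2)
def unproj(n,uv,z):
    K,r,t=cal(n); R=cv2.Rodrigues(r)[0]; uv=np.array(uv,float).reshape(-1,2)
    d=(R.T@np.linalg.inv(K)@np.c_[uv,np.ones(len(uv))].T).T; C=-R.T@t
    return C+d*((z-C[2])/d[:,2])[:,None]
E
python3 - <<'E'
from h import *
np.set_printoptions(precision=4,suppress=True)
for n in ('scene','top'):
    im=robot.grab_frame(n); cv2.imwrite(f'pics/{n}0.png',im[:,:,::-1])
    print(n,cal(n)); K,r,t=cal(n); print(-cv2.Rodrigues(r)[0].T@t)
    for th,z in [('block',.024),('press',.05),('gauge_face',.021),('lever_knob',.05),('ink',.05),('tape',.019),('rubber',.013),('mouth',0),('bridge_edge',.05)]:
        try: print(th,[(np.round(b['uv'],1).tolist(),round(b['conf'],2),unproj(n,b['uv'],z)[0,:2].round(3).tolist()) for b in robot.boxes_of(n,th)])
        except Exception as e: print(th,e)
print(robot.get_obs())
E
```

```text
pics
scene (array([[438.6046,   0.    , 318.2271],
       [  0.    , 438.6046, 234.0105],
       [  0.    ,   0.    ,   1.    ]]), array([ 1.9433, -0.7868,  0.4874]), array([-0.4029,  0.2401,  0.5371]))
[ 0.0307 -0.5364  0.4689]
block [([424.9, 344.3], 0.97, [0.492, -0.298]), ([211.0, 268.2], 0.92, [0.378, 0.097]), ([317.2, 311.9], 0.62, [0.431, -0.134]), ([350.3, 231.9], 0.44, [0.677, 0.015])]
press [([341.6, 244.9], 0.65, [0.587, -0.042])]
gauge_face []
lever_knob [([308.3, 219.3], 0.71, [0.617, 0.085]), ([212.3, 222.3], 0.69, [0.458, 0.214])]
ink [([217.1, 221.1], 0.81, [0.469, 0.212]), ([362.4, 228.1], 0.65, [0.671, -0.023])]
tape [([496.8, 320.9], 0.86, [0.627, -0.344])]
rubber [([433.6, 283.2], 0.72, [0.654, -0.211]), ([494.6, 317.6], 0.5, [0.641, -0.336])]
mouth [([339.3, 247.4], 0.6, [0.641, 0.013])]
bridge_edge [([340.7, 245.1], 0.84, [0.585, -0.041])]
top (array([[462.8178,   0.    , 317.171 ],
       [  0.    , 462.8178, 244.8348],
       [  0.    ,   0.    ,   1.    ]]), array([ 2.1218, -2.1267,  0.1365]), array([-0.0108,  0.5364,  1.0799]))
[ 0.3585 -0.0464  1.1504]
bloc
[... 400 characters left out ...]
47])]
rubber [([397.7, 193.6], 0.56, [0.671, -0.214])]
mouth [([312.2, 207.2], 0.96, [0.641, 0.002])]
bridge_edge [([311.6, 207.9], 0.74, [0.627, 0.001]), ([300.3, 200.6], 0.2, [0.645, 0.029])]
{'time_s': 1.0, 'joint_positions': array([-0.9413,  0.0402,  0.0848,  0.    , -1.6155, -0.3337]), 'qd': array([-0.001 , -0.0002, -0.0013,  0.0015,  0.0004, -0.001 ]), 'joint_efforts': array([ -0.0016, -36.7928,  34.7445,   6.9332,  -0.0009,  -0.    ]), 'tcp_pos': array([ 0.1749, -0.5739,  0.2313]), 'orientation': array([-0.    , -0.1474,  0.9891,  0.    ]), 'ft_force': array([ 0.619 , -0.5649,  0.0279]), 'ft_torque': array([-0.0122, -0.0315,  0.0414]), 'grip_force': 0.0, 'opening': 0.9972370240127688}
```

View pics/top0.png

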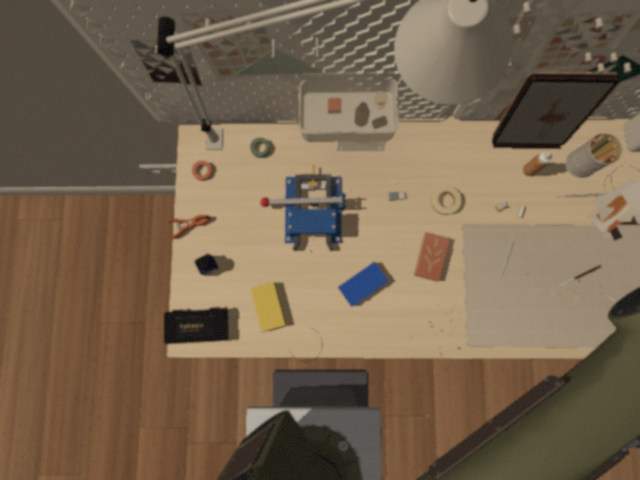

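View pics/scene0.png

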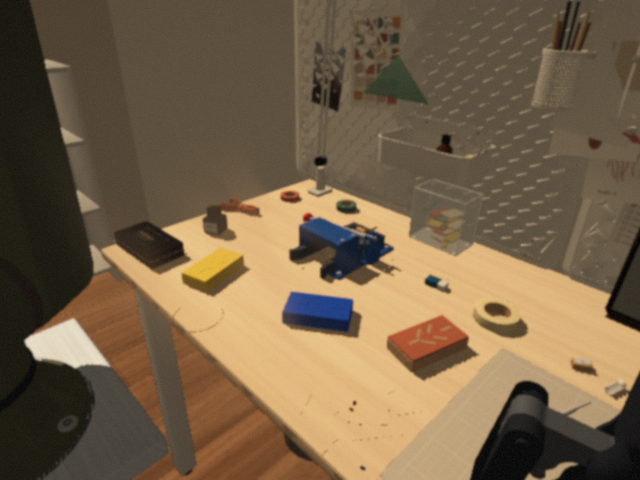

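Top view: red carved block at (432,257), blue look-alike at (364,285), yellow one at (268,307). The red one with the leaf is mine. Press is at (313,212), knob at (266,202), and the eraser, tape and ink are at (397,195), (447,201) and (206,264).

Run:
```python
from h import *
np.set_printoptions(precision=4,suppress=True)
top=cv2.imread('pics/top0.png'); sc=cv2.imread('pics/scene0.png')
a=cv2.resize(top[160:260,250:360],None,fx=5,fy=5,interpolation=cv2.INTER_CUBIC)
b=cv2.resize(top[225:290,405:460],None,fx=4,fy=4,interpolation=cv2.INTER_CUBIC)
c=np.zeros((500,770,3),np.uint8); c[:,:550]=a; c[:260,550:770]=b
cv2.imwrite('pics/crop.png',c)
cv2.imwrite('pics/crop2.png',cv2.resize(sc[200:290,280:400],None,fx=6,fy=6,interpolation=cv2.INTER_CUBIC))
for n in('top','scene'):
    for m in robot.trace(n,'block'):
        if n=='top' and abs(m['uv'][0]-432)>15 or n=='scene' and abs(m['uv'][0]-425)>20: continue
        p=m['pixels'].astype(np.uint8)
        q=cv2.findContours(p,0,1)[0]; q=max(q,key=cv2.contourArea).reshape(-1,2)
        w=unproj(n,q,.024)[:,:2]; print(n,m['conf'],cv2.minAreaRect((w*1000).astype(np.float32)))
    hsv=cv2.cvtColor(cv2.imread(f'pics/{n}0.png'),cv2.COLOR_BGR2HSV)
    # red knob
    x0,y0,x1,y1=(255,190,280,215) if n=='top' else (295,208,320,228)
    s=hsv[y0:y1,x0:x1]; mk=((s[...,0]<8)|(s[...,0]>172))&(s[...,1]>140)
    ys,xs=np.nonzero(mk); print('knob',n,xs.mean()+x0,ys.mean()+y0,mk.sum())
```

```text
top 0.94 ((510.6259765625, -291.7808837890625), (63.8282585144043, 112.25293731689453), 75.03857421875)
knob top 264.1 201.74 50
scene 0.7 ((501.00567626953125, -297.26824951171875), (75.4553451538086, 126.60248565673828), 74.66767883300781)
knob scene 306.6842105263158 216.18421052631578 38
```

View pics/crop.png

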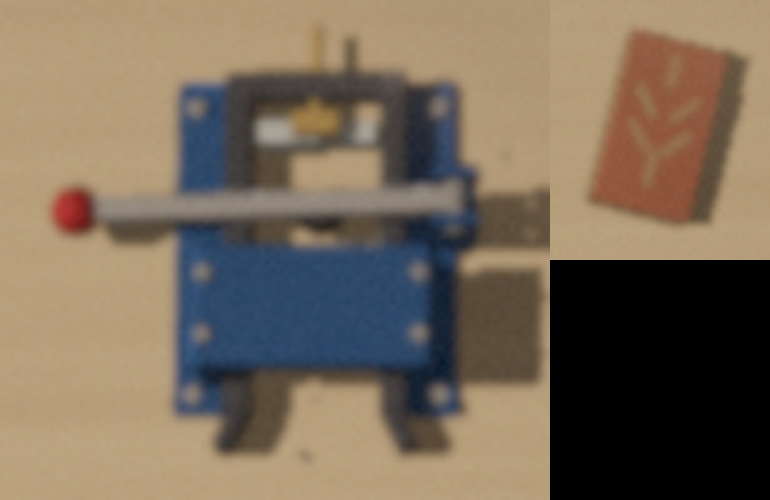

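View pics/crop2.png

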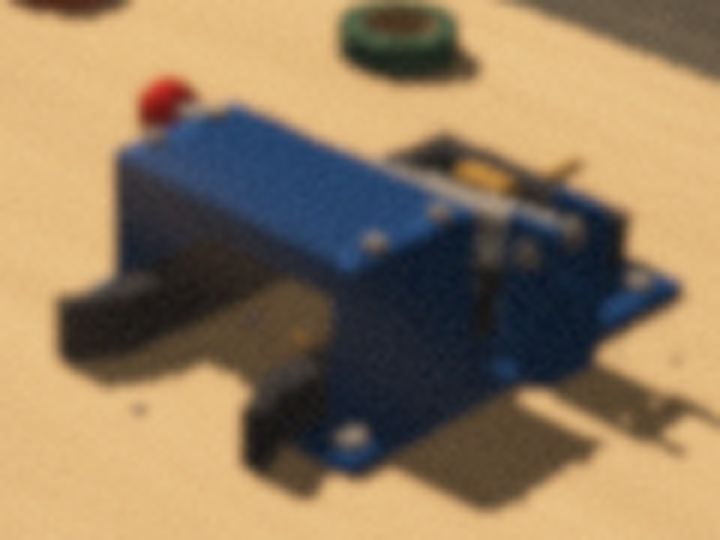

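Crop confirms the red carved block (top (432,257)). The lever crosses at about row 202 px, the gauge's front edge is near row 189 px, and the bridge spans rows 210–234.

Run:
```python
from h import *
from scipy.optimize import least_squares
np.set_printoptions(precision=4,suppress=True)
T=lambda u,v:(250+u/5-.4,160+v/5-.4); S=lambda u,v:(280+u/6-.4,200+v/6-.4)
obs=[('top',T(194,368),(-30,58,66)),('top',T(432,370),(-30,-58,66)),('top',T(428,247),(30,-58,66)),('top',T(203,247),(30,58,66)),
('top',T(250,385),(-48,32,24)),('top',T(384,385),(-48,-32,24)),('top',T(326,452),(-66,0,12)),
('scene',S(348,268),(-30,-58,66)),('scene',S(122,152),(-30,58,66)),('scene',S(235,105),(30,58,66)),('scene',S(470,205),(30,-58,66))]
def w(p,P):
    c,s=np.cos(p[2]),np.sin(p[2]); return np.c_[p[0]+c*P[:,0]-s*P[:,1],p[1]+s*P[:,0]+c*P[:,1],P[:,2]]
def f(p,o):
    return np.concatenate([proj(n,w(p,np.array([q])/1e3))[0]-uv for n,uv,q in o])
for o in(obs[:7],obs[7:],obs):
    r=least_squares(f,[.62,0,0],args=(o,),loss='soft_l1'); print(r.x,f(r.x,o).reshape(-1,2).round(1).tolist())
p=r.x=least_squares(f,[.62,0,0],args=(obs[:7],),loss='soft_l1').x
g=unproj('top',[T(315,147)],.021); print('gauge press', ((g[0,:2]-p[:2])*1000))
K=[cal(n) for n in('top','scene')]
M=[k@np.c_[cv2.Rodrigues(r_)[0],t] for k,r_,t in K]
X=cv2.triangulatePoints(M[0],M[1],np.array(T(73,211)),np.array([306.7,216.7])); X=(X[:3]/X[3]).ravel(); print('knob',X)
for a in(-.115,-.05,0,.05,.1,.2): 
    k=w(p,np.array([[55,-70+190*np.cos(a),50+190*np.sin(a)]])/1e3); print(a,k,proj('top',k),proj('scene',k))
print('obs',T(73,211),(306.7,216.7))
```

```text
[ 0.5923 -0.0017 -0.0014] [[-0.1, -0.5], [0.9, -1.1], [1.5, -1.1], [-1.7, -0.8], [0.6, 6.3], [-0.2, 6.2], [-1.4, 0.8]]
[ 0.5921  0.0022 -0.024 ] [[0.1, 0.5], [-2.7, -1.0], [-0.0, -1.6], [1.4, 0.9]]
[ 0.5917 -0.0008 -0.0043] [[-0.6, -0.3], [0.4, -0.8], [1.2, -0.8], [-2.0, -0.6], [0.2, 6.5], [-0.7, 6.5], [-1.9, 1.1], [1.8, 1.0], [-2.1, -0.2], [0.2, -1.1], [2.6, 1.2]]
gauge press [90.2647  1.8781]
knob [0.6465 0.1205 0.034 ]
-0.115 [[0.6474 0.117  0.0282]] [[265.8282 202.177 ]] [[308.3235 219.3502]]
-0.05 [[0.6474 0.118  0.0405]] [[264.721  200.9405]] [[308.02   214.3318]]
0 [[0.6474 0.1182 0.05  ]] [[264.0727 199.9669]] [[307.9496 210.4985]]
0.05 [[0.6474 0.118  0.0595]] [[263.6077 198.9758]] [[308.0234 206.6959]]
0.1 [[0.6474 0.1173 0.069 ]] [[263.3319 197.9694]] [[308.2431 202.9305]]
0.2 [[0.6474 0.1144 0.0877]] [[263.3695 195.9195]] [[309.1277 195.5389]]
obs (264.20000000000005, 201.79999999999998) (306.7, 216.7)
```

Emit:
apply_moves:
  motion: "0.22 0.33 0 0 0 0.135;0.22 0.33 0 0 0 0.135;0.22 0.33 0 0 0 0.135;0.22 0.33 0 0 0 0.135;0.22 0.33 0 0 0 0.135;0.22 0.33 0 0 0 0.135;0.22 0.33 0 0 0 0.135;0.22 0.33 0 0 0 0.135;0.22 0.33 0 0 0 0.135;0.22 0.33 0 0 0 0.135;0.22 0.33 0 0 0 0.135;0.22 0.33 0 0 0 0.135"
  claw: 1
  grip_force: 20

```text
time_s: 2.1
tcp_pos: [0.4396, -0.176, 0.2318]
orientation: [-0.0, 0.708, -0.706, 0.0]
ft_force: [1.9, -0.8, 0.4]
opening: 0.997
grip_force: 0.0
```

```bash
cat >> h.py <<'E'
np.set_printoptions(precision=4,suppress=True)
def st():
    from scipy.spatial.transform import Rotation as R
    o=robot.get_obs(); q=o['orientation']; m=R.from_quat([q[1],q[2],q[3],q[0]]).as_matrix()
    print('t',o['time_s'],'tcp',o['tcp_pos'],'toolz',m[:,2],'tooly',m[:,1],'F',o['ft_force'],'op',o['opening'],'q',o['joint_positions'])
E
python3 - <<'E'
from h import *
st()
# block from first top picture: red mask
im=cv2.imread('pics/top0.png'); h=cv2.cvtColor(im,cv2.COLOR_BGR2HSV); h[:,:405]=0;h[:,460:]=0;h[:225]=0;h[290:]=0
m=(((h[...,0]<12)|(h[...,0]>172))&(h[...,1]>100)&(h[...,2]>90)).astype(np.uint8)
m=cv2.morphologyEx(m,cv2.MORPH_CLOSE,np.ones((7,7)))
q=max(cv2.findContours(m,0,1)[0],key=cv2.contourArea).reshape(-1,2)
print(cv2.minAreaRect((unproj('top',q,.024)[:,:2]*1000).astype(np.float32)))
T=lambda u,v:(250+u/5-.4,160+v/5-.4)
print(unproj('top',[T(179,415),T(460,413),T(180,85),T(457,83)],.004))
E
```

```text
t 2.1 tcp [ 0.4396 -0.176   0.2318] toolz [ 0.0012 -0.     -1.    ] tooly [-1.     -0.0029 -0.0012] F [ 1.8892 -0.7888  0.3996] op 0.9971381055717912 q [ 0.0472 -0.303  -0.225   0.0001 -1.6476 -0.0443]
((509.6876220703125, -292.22259521484375), (60.36154556274414, 106.42415618896484), 75.2057113647461)
[[ 0.5487  0.0692  0.004 ]
 [ 0.549  -0.0722  0.004 ]
 [ 0.721   0.0705  0.004 ]
 [ 0.7207 -0.072   0.004 ]]
```

Emit:
apply_moves:
  motion: "0.21 0.3 -0.1 0 0 0;0.21 0.3 -0.1 0 0 0;0.21 0.3 -0.1 0 0 0;0.21 0.3 -0.1 0 0 0;0.21 0.3 -0.1 0 0 0;0.21 0.3 -0.1 0 0 0;0.21 0.3 -0.1 0 0 0;0.21 0.3 -0.1 0 0 0;0.21 0.3 -0.1 0 0 0;0.18 0.25 -0.2 0 0 0;0 0 0 0 0 0;0 0 0 0 0 0"

```text
time_s: 3.1
tcp_pos: [0.6453, 0.118, 0.1182]
orientation: [-0.002, -0.707, 0.707, 0.001]
ft_force: [-0.2, -0.7, 0.8]
opening: 0.998
grip_force: 0.0
```

Run:
```python
from h import *
st()
a=robot.grab_frame('scene')[150:270,240:400,::-1]
cv2.imwrite('pics/k.png',cv2.resize(a,None,fx=5,fy=5,interpolation=cv2.INTER_CUBIC))
```

```text
t 3.1 tcp [0.6453 0.118  0.1182] toolz [-0.0047 -0.002  -1.    ] tooly [-1.      0.001   0.0047] F [-0.2245 -0.7177  0.8045] op 0.9976231870206267 q [ 0.4849  0.207   0.061  -0.0004 -1.4299 -0.4859]
```

View pics/k.png

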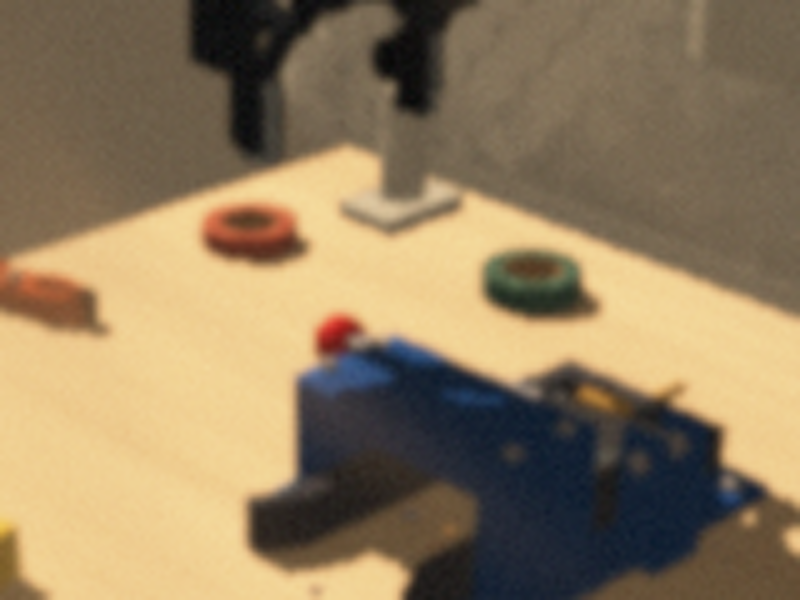

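The open fingers hover at crop (252,130) and (415,90). The red knob at (340,335) is straight below their middle, so I'll descend and grip it.

Emit:
apply_moves:
  motion: "0.01 0.01 -0.25 0 0 0;0.01 0 -0.25 0 0 0;0 0 -0.25 0 0 0;0 0 -0.2 0 0 0;0 0 -0.05 0 0 0;0 0 0 0 0 0"

```text
time_s: 3.65
tcp_pos: [0.6473, 0.117, 0.021]
orientation: [-0.001, -0.706, 0.708, 0.0]
ft_force: [0.1, -0.1, 1.5]
opening: 0.995
grip_force: 0.0
```

Emit:
apply_moves:
  motion: "0 0 0 0 0 0;0 0 0 0 0 0;0 0 0 0 0 0;0 0 0 0 0 0;0 0 0 0 0 0;0 0 0 0 0 0;0 0 0 0 0 0;0 0 0 0 0 0"
  claw: 0

```text
time_s: 4.32
tcp_pos: [0.6483, 0.1182, 0.0217]
orientation: [0.0, -0.706, 0.708, -0.0]
ft_force: [1.8, -0.1, 0.7]
opening: 0.286
grip_force: 19.6
```

Emit:
apply_moves:
  motion: "0 0 0.12 0 0 0;0 0 0.13 0 0 0;0 -0.01 0.12 0 0 0;0 -0.02 0.12 0 0 0;0 -0.03 0.12 0 0 0;0 -0.03 0.12 0 0 0;0 -0.04 0.12 0 0 0;0 -0.05 0.11 0 0 0;0 -0.06 0.11 0 0 0;0 -0.06 0.11 0 0 0;0 -0.08 0.12 0 0 0;0 0 0 0 0 0"
  grip_force: 35

```text
time_s: 5.32
tcp_pos: [0.6481, 0.0772, 0.1537]
orientation: [-0.0, -0.705, 0.709, -0.001]
ft_force: [2.6, -3.8, -1.9]
opening: 0.275
grip_force: 35.2
```

Run:
```python
from h import *
st()
a=robot.grab_frame('scene')[130:280,240:420,::-1]
cv2.imwrite('pics/k2.png',cv2.resize(a,None,fx=4,fy=4,interpolation=cv2.INTER_CUBIC))
```

```text
t 5.3167 tcp [0.6481 0.0772 0.1537] toolz [ 0.0008 -0.0021 -1.    ] tooly [-1.      0.0047 -0.0008] F [ 2.6353 -3.7747 -1.9493] op 0.27525383095590217 q [ 0.4256  0.183   0.0975  0.0022 -1.4855 -0.4305]
```

View pics/k2.png

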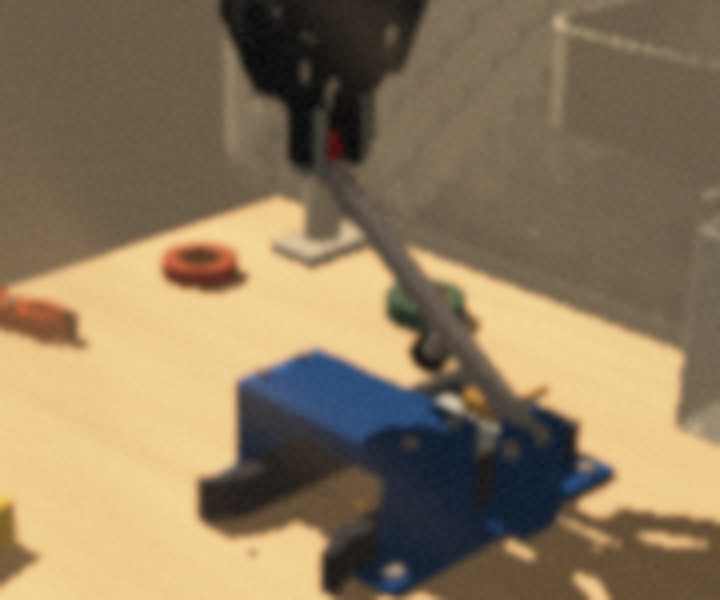

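Lever is up at about 0.65 rad, with the knob held at (335,145) in the crop. Next I release it and go to the block.

Emit:
apply_moves:
  motion: "0 0 0 0 0 0;0 0 0 0 0 0;0 0 0 0 0 0;0 0 0 0 0 0;0 0 0.3 0 0 0;0 0 0.3 0 0 0;0 0 0.2 0 0 0"
  claw: 1

```text
time_s: 5.95
tcp_pos: [0.6481, 0.0801, 0.2344]
orientation: [0.001, -0.706, 0.708, -0.001]
ft_force: [0.9, -0.0, 1.0]
opening: 0.996
grip_force: 0.0
```

Emit:
apply_moves:
  motion: "-0.14 -0.3 -0.05 0 0 0.139;-0.15 -0.3 -0.05 0 0 0.139;-0.15 -0.3 -0.05 0 0 0.139;-0.15 -0.3 -0.05 0 0 0.139;-0.15 -0.3 -0.1 0 0 0.139;-0.15 -0.3 -0.1 0 0 0.139;-0.15 -0.3 -0.1 0 0 0.139;-0.15 -0.3 -0.1 0 0 0.139;-0.15 -0.3 -0.1 0 0 0.139;-0.15 -0.3 -0.1 0 0 0.139;-0.15 -0.3 -0.1 0 0 0.139;-0.15 -0.28 -0.1 0 0 0.142"

```text
time_s: 6.95
tcp_pos: [0.4679, -0.279, 0.1311]
orientation: [0.0, 0.992, -0.127, 0.0]
ft_force: [1.2, 0.3, -0.0]
opening: 1.002
grip_force: 0.0
```

Run:
```python
from h import *
st()
a=robot.grab_frame('scene')
k=np.array([.648,.077,.170]);print(proj('scene',k))
cv2.imwrite('pics/b.png',a[:,:,::-1])
for n in('scene','top'):print([(b['uv'],b['conf']) for b in robot.boxes_of(n,'lever_knob')])
```

```text
t 6.95 tcp [ 0.4679 -0.279   0.1311] toolz [ 0.0004 -0.0001 -1.    ] tooly [-0.2524 -0.9676 -0.    ] F [ 1.1649  0.3238 -0.0332] op 1.0015543909926514 q [-0.1687 -0.0962 -0.2308  0.     -1.4358  1.4843]
[[321.8077 163.9796]]
[([343.7, 203.9], 0.56)]
[([298.3, 200.2], 0.87), ([442.8, 201.0], 0.19)]
```

View pics/b.png

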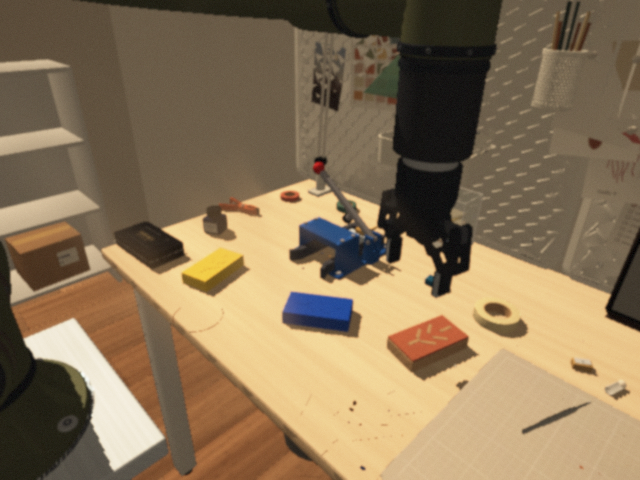

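The lever stays raised, knob at (319,167), and the red block at (428,342) sits under the fingers. I'll descend and grip.

Emit:
apply_moves:
  motion: "0.01 -0.02 -0.3 0 0 0;0 0 -0.3 0 0 0;0 0 -0.3 0 0 0;0 0 -0.25 0 0 0;0 0 -0.1 0 0 0;0 0 0 0 0 0"

```text
time_s: 7.6
tcp_pos: [0.4688, -0.2787, 0.004]
orientation: [-0.0, 0.992, -0.13, -0.002]
ft_force: [-0.0, -0.3, -0.3]
opening: 0.999
grip_force: 0.0
```

Emit:
apply_moves:
  motion: "0 0 0 0 0 0;0 0 0 0 0 0;0 0 0 0 0 0;0 0 0 0 0 0;0 0 0 0 0 0;0 0 0 0 0 0"
  claw: 0
  grip_force: 40

```text
time_s: 8.1
tcp_pos: [0.4717, -0.2803, 0.0091]
orientation: [0.0, 0.992, -0.13, 0.002]
ft_force: [-0.6, 2.4, 6.4]
opening: 0.688
grip_force: 44.9
```

Run:
```python
from h import *
st()
im=robot.grab_frame('top')[:,:,::-1]; cv2.imwrite('pics/t2.png',im)
```

```text
t 8.1 tcp [ 0.4717 -0.2803  0.0091] toolz [ 0.0044 -0.0016 -1.    ] tooly [-0.2576 -0.9662  0.0004] F [-0.6205  2.4287  6.3968] op 0.6884030711061543 q [-0.1693 -0.0101 -0.3775  0.0009 -1.1987  1.4792]
```

Emit:
apply_moves:
  motion: "0 0 0.3 0 0 0;0 0 0.3 0 0 0;-0.03 0.35 0 0 0 0.04;-0.03 0.35 0 0 0 0.04;-0.03 0.35 0 0 0 0.04;-0.03 0.35 0 0 0 0.04;-0.03 0.35 0 0 0 0.04;-0.03 0.35 0 0 0 0.04;-0.03 0.35 0 0 0 0.04;-0.03 0.34 0 0 0 0.05;0 0 0 0 0 0;0 0 0 0 0 0"

```text
time_s: 9.15
tcp_pos: [0.4458, 0.0008, 0.0668]
orientation: [-0.0, 1.0, 0.001, 0.0]
ft_force: [0.0, -1.2, -1.8]
opening: 0.687
grip_force: 44.5
```

Run:
```python
from h import *
st()
im=robot.grab_frame('top')[:,:,::-1]
cv2.imwrite('pics/t3.png',cv2.resize(im[175:295,250:380],None,fx=5,fy=5,interpolation=cv2.INTER_CUBIC))
h=cv2.cvtColor(im.copy(),cv2.COLOR_BGR2HSV)
m=(((h[...,0]<12)|(h[...,0]>172))&(h[...,1]>100)&(h[...,2]>60)).astype(np.uint8); m[:,:280]=0;m[:,345:]=0;m[:215]=0;m[300:]=0
q=max(cv2.findContours(m,0,1)[0],key=cv2.contourArea).reshape(-1,2)
print(len(q),cv2.minAreaRect((unproj('top',q,.085)[:,:2]*1000).astype(np.float32)))
```

```text
t 9.15 tcp [0.4458 0.0008 0.0668] toolz [ 0.0009  0.0008 -1.    ] tooly [ 0.0016 -1.     -0.0007] F [ 0.0135 -1.1525 -1.8272] op 0.6872582384561378 q [ 0.458  -0.356  -0.5662 -0.0003 -1.3595  1.1145]Traceback (most recent call last):
  File "<stdin>", line 7, in <module>
ValueError: max() iterable argument is empty
```

View pics/t3.png

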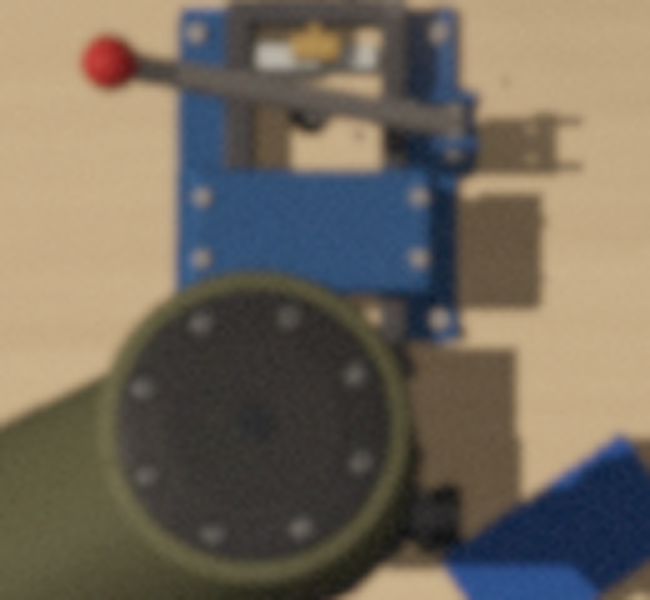

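Top view shows the bridge clear and the lever up with its knob at crop (108,62). The blue look-alike's corner at (445,560) is clear of the finger at (440,515). The arm hides the block itself. Next: lower, then slide in while watching the force.

Emit:
apply_moves:
  motion: "0 -0.01 -0.2 0 0 0;0 -0.01 -0.2 0 0 0;0 0 -0.12 0 0 0;0 0 -0.03 0 0 0;0 0 0 0 0 0;0 0 0 0 0 0"

```text
time_s: 9.7
tcp_pos: [0.4461, -0.0039, 0.0119]
orientation: [0.0, 1.0, -0.002, 0.0]
ft_force: [-1.9, 0.9, 1.5]
opening: 0.686
grip_force: 45.0
```

Run:
```python
from h import *
st()
a=robot.grab_frame('scene')[200:320,240:400,::-1]
cv2.imwrite('pics/m.png',cv2.resize(a,None,fx=5,fy=5,interpolation=cv2.INTER_CUBIC))
```

```text
t 9.7 tcp [ 0.4461 -0.0039  0.0119] toolz [ 0.0002 -0.0002 -1.    ] tooly [-0.0039 -1.      0.0002] F [-1.9426  0.9063  1.4633] op 0.6859381151971534 q [ 0.4476 -0.3103 -0.6354  0.0003 -1.2456  1.1192]
```

View pics/m.png

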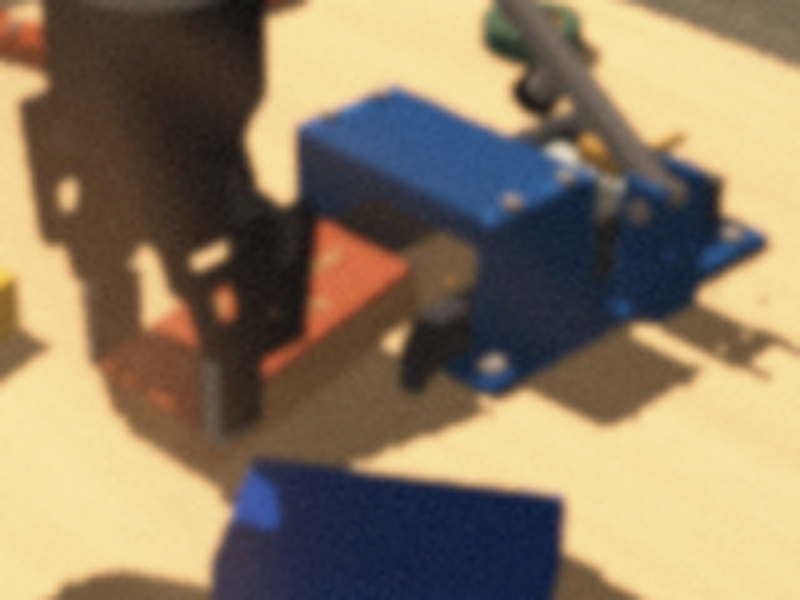

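The block is at the mouth, its front right corner at crop (410,268) near the right flare. y reads −3.9 mm, so I'll check whether that is noise.

Emit:
apply_moves:
  motion: "0 0 0 0 0 0;0 0 0 0 0 0"

```text
time_s: 9.92
tcp_pos: [0.4464, -0.0033, 0.0117]
orientation: [0.0, 1.0, -0.001, 0.001]
ft_force: [-1.7, 0.3, 1.9]
opening: 0.688
grip_force: 44.9
```

Emit:
apply_moves:
  motion: "0.15 0 0 0 0 0;0 0 0 0 0 0"

```text
time_s: 10.08
tcp_pos: [0.4628, -0.0027, 0.0121]
orientation: [-0.0, 1.0, -0.001, 0.001]
ft_force: [0.9, 3.0, 2.6]
opening: 0.692
grip_force: 45.1
```

Emit:
apply_moves:
  motion: "0 0 0 0 0 0"

```text
time_s: 10.17
tcp_pos: [0.462, -0.0027, 0.0119]
orientation: [-0.0, 1.0, -0.001, 0.001]
ft_force: [1.0, 1.5, 2.0]
opening: 0.687
grip_force: 45.1
```

Emit:
apply_moves:
  motion: "0 0.02 0 0 0 0;0.08 0 0 0 0 0;0.08 0 0 0 0 0;0 0 0 0 0 0"

```text
time_s: 10.5
tcp_pos: [0.477, -0.0003, 0.0111]
orientation: [-0.0, 1.0, -0.001, -0.0]
ft_force: [1.7, 3.0, 1.3]
opening: 0.686
grip_force: 44.9
```

Emit:
apply_moves:
  motion: "0.08 0 0 0 0 0;0.08 0 0 0 0 0;0 0 0 0 0 0"

```text
time_s: 10.75
tcp_pos: [0.493, -0.0002, 0.0111]
orientation: [-0.0, 1.0, -0.001, -0.0]
ft_force: [2.1, 4.0, 1.3]
opening: 0.69
grip_force: 44.9
```

Emit:
apply_moves:
  motion: "0.06 0.01 0 0 0 0;0.05 0 0 0 0 0;0 0 0 0 0 0"

```text
time_s: 11.0
tcp_pos: [0.5043, -0.0001, 0.0112]
orientation: [0.0, 1.0, -0.001, 0.0]
ft_force: [0.9, 1.0, 0.4]
opening: 0.692
grip_force: 44.9
```

Emit:
apply_moves:
  motion: "0 0 0 0 0 0;0 0 0 0 0 0;0 0 0 0 0 0;0 0 0.2 0 0 0;-0.1 0 0.3 0 0 0;-0.2 0 0.3 0 0 0;-0.2 0 0.1 0 0 0"
  claw: 1

```text
time_s: 11.58
tcp_pos: [0.4551, -0.0002, 0.1057]
orientation: [0.0, 1.0, -0.001, 0.003]
ft_force: [-0.3, 0.2, 1.5]
opening: 0.995
grip_force: 0.0
```

Run:
```python
from h import *
st()
im=robot.grab_frame('scene')[:,:,::-1]
cv2.imwrite('pics/s4.png',cv2.resize(im[180:300,240:400],None,fx=5,fy=5,interpolation=cv2.INTER_CUBIC))
```

```text
t 11.5833 tcp [ 0.4551 -0.0002  0.1057] toolz [ 0.0055 -0.0002 -1.    ] tooly [-0.0023 -1.      0.0002] F [-0.2917  0.2468  1.4569] op 0.9949980588259928 q [ 0.4481 -0.3514 -0.4922  0.0026 -1.4252  1.12  ]
```

View pics/s4.png

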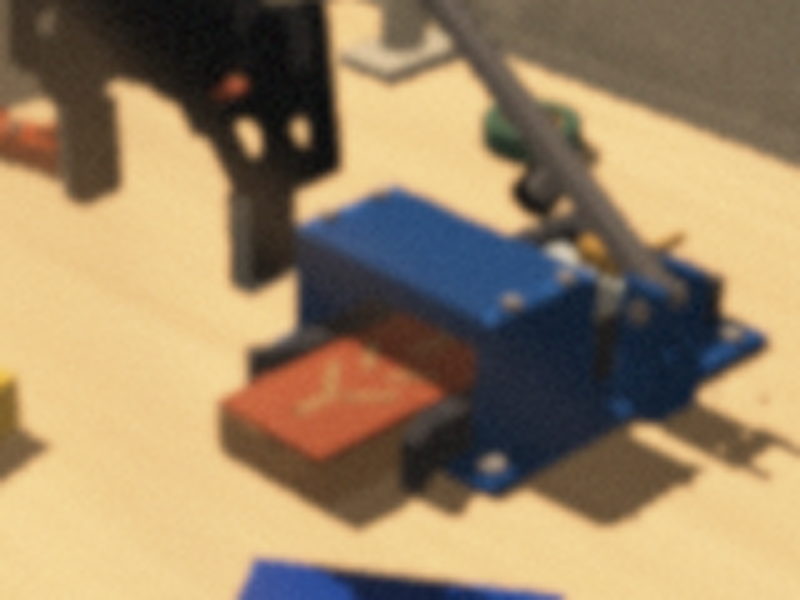

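Block lies flat and straight in the rails, rear end at crop (290,440), fingers free above. Next: shut the fingers and tilt 37° with the tips forward to push.

Emit:
apply_moves:
  motion: "-0.04 0 0 0 -0.137 0;-0.04 0 0 0 -0.137 0;-0.04 0 0 0 -0.137 0;-0.04 0 0 0 -0.137 0;-0.04 0 0 0 -0.137 0;-0.05 0 0 0 -0.137 0;0 0 -0.3 0 0 0;0 0 -0.3 0 0 0;0 0 -0.2 0 0 0;0 0 -0.1 0 0 0;0 0 0 0 0 0"
  claw: 0

```text
time_s: 12.55
tcp_pos: [0.486, -0.0132, 0.0588]
orientation: [-0.011, 0.964, 0.002, 0.264]
ft_force: [-0.5, 0.4, 0.7]
opening: 0.003
grip_force: 0.0
```

Run:
```python
from h import *
st()
```

```text
t 12.55 tcp [ 0.486  -0.0132  0.0588] toolz [ 0.5098  0.0224 -0.86  ] tooly [ 0.01   -0.9997 -0.0201] F [-0.4524  0.4268  0.7164] op 0.003033553849704099 q [ 0.5745 -0.8642 -1.0825  0.334  -0.9071  0.8536]
```

Emit:
apply_moves:
  motion: "0 0 0.3 0 0 0;0 0 0.2 0 0.11 0;0 0 0.1 -0.01 0.115 0;0 0 0 -0.01 0.115 0;0 0 0 -0.01 0.115 0;0 0 0 0 0.115 0;0 0 0 0 0.115 0;0 0 0 0 0 0"

```text
time_s: 13.22
tcp_pos: [0.4872, -0.0123, 0.1188]
orientation: [0.0, 1.0, 0.003, -0.005]
ft_force: [0.1, 0.4, -1.7]
opening: 0.001
grip_force: 0.0
```

Run:
```python
from h import *
st()
```

```text
t 13.2167 tcp [ 0.4872 -0.0123  0.1188] toolz [-0.0092 -0.0004 -1.    ] tooly [ 0.0061 -1.      0.0004] F [ 0.1132  0.4265 -1.7016] op 0.0013152673044037049 q [ 0.3874 -0.2441 -0.3819 -0.0031 -1.4417  1.1898]
```

Emit:
apply_moves:
  motion: "-0.2 0.06 0 0 0 -0.008;-0.17 0.06 0 0 0 0;0 0 -0.3 0 0 0;0 0 -0.3 0 0 0;0 0 -0.3 0 0 0;0 0 -0.17 0 0 0;0 0 0 0 0 0"

```text
time_s: 13.8
tcp_pos: [0.4463, -0.0011, 0.0098]
orientation: [0.0, 1.0, 0.0, -0.003]
ft_force: [-0.7, -0.2, -0.3]
opening: -0.001
grip_force: 0.0
```

Emit:
apply_moves:
  motion: "0.1 0 0 0 0 0;0.1 0 0 0 0 0;0.1 0 0 0 0 0;0.1 0 0 0 0 0;0.1 0 0 0 0 0;0 0 0 0 0 0"

```text
time_s: 14.3
tcp_pos: [0.5011, -0.0002, 0.0156]
orientation: [-0.001, 1.0, 0.0, 0.001]
ft_force: [-1.0, -0.6, -0.1]
opening: -0.005
grip_force: 0.0
```

Emit:
apply_moves:
  motion: "0.08 0 -0.03 0 0 0;0.08 0 0 0 0 0;0.08 0 0 0 0 0;0.08 0 0 0 0 0;0.06 0 0 0 0 0;0 0 0 0 0 0"

```text
time_s: 14.8
tcp_pos: [0.5385, -0.0004, 0.0108]
orientation: [-0.001, 1.0, 0.0, 0.0]
ft_force: [-0.8, 1.1, -0.8]
opening: 0.003
grip_force: 0.0
```

Run:
```python
from h import *
st()
for n in ('scene','top'):
    im=robot.grab_frame(n)[:,:,::-1]; cv2.imwrite(f'pics/p_{n}.png',im)
    h=cv2.cvtColor(im.copy(),cv2.COLOR_BGR2HSV)
    m=(((h[...,0]<14)|(h[...,0]>170))&(h[...,1]>120)&(h[...,2]>50)).astype(np.uint8)
    c,_,s,ct=cv2.connectedComponentsWithStats(m)
    for i in range(1,c):
        if s[i,4]>12 and 250<ct[i,0]<400 and 150<ct[i,1]<320: print(n,s[i],ct[i])
```

```text
t 14.8 tcp [ 0.5385 -0.0004  0.0108] toolz [ 0.0005  0.0013 -1.    ] tooly [ 0.0002 -1.     -0.0013] F [-0.8495  1.0853 -0.7781] op 0.002525796505623634 q [ 0.372  -0.0355 -0.3984 -0.0011 -1.2069  1.1994]
scene [280 190  10  12  88] [285.2273 195.6591]
scene [316 246  19  17 223] [324.3318 253.7399]
top [266 182  11  11  92] [271.163  187.0326]
```

Emit:
apply_moves:
  motion: "-0.2 0 0 0 0 0;0 0 0.3 0 -0.1 0;0 0 0.3 0 -0.11 0;0 0 0 0 -0.11 0;0 0 0 0 -0.11 0;0 0 0 0 -0.11 0;0 0 0 0 -0.11 0;0 0 0 0 0 0"

```text
time_s: 15.57
tcp_pos: [0.513, -0.0022, 0.0641]
orientation: [0.0, 0.968, 0.001, 0.251]
ft_force: [-1.7, -0.0, -4.1]
opening: 0.001
grip_force: 0.0
```

Run:
```python
from h import *
st()
```

```text
t 15.5667 tcp [ 0.513  -0.0022  0.0641] toolz [ 0.4868  0.0001 -0.8735] tooly [ 0.0019 -1.      0.0009] F [-1.7424 -0.0161 -4.1475] op 0.0009709238786587911 q [ 0.5608 -0.6986 -0.9868  0.3449 -0.8716  0.8439]
```

Emit:
apply_moves:
  motion: "0.14 0.01 -0.1 0 0 0;0 0.01 -0.2 0 0 0;0 0 -0.2 0 0 0;0 0 0 0 0 0;0 0 0 0 0 0"

```text
time_s: 15.98
tcp_pos: [0.5311, 0.0012, 0.0201]
orientation: [-0.0, 0.968, 0.0, 0.251]
ft_force: [0.3, -0.2, 1.1]
opening: -0.002
grip_force: 0.0
```

Run:
```python
from h import *
st()
```

```text
t 15.9833 tcp [0.5311 0.0012 0.0201] toolz [ 0.4866  0.0003 -0.8736] tooly [ 0.0009 -1.      0.0001] F [ 0.2986 -0.2234  1.0911] op -0.001851888073901146 q [ 0.5308 -0.5758 -1.0108  0.3803 -0.7244  0.8069]
```

Emit:
apply_moves:
  motion: "0 0 -0.09 0 0 0;0.05 0 0 0 0 0;0.05 0 0 0 0 0;0.05 0 0 0 0 0;0 0 0 0 0 0;0 0 0 0 0 0"

```text
time_s: 16.48
tcp_pos: [0.5468, 0.0016, 0.0118]
orientation: [-0.001, 0.968, 0.0, 0.252]
ft_force: [-0.7, -0.5, 0.6]
opening: 0.002
grip_force: 0.0
```

Emit:
apply_moves:
  motion: "0.03 0 0 0 0 0;0.03 0 0 0 0 0;0 0 0 0 0 0;0 0 0 0 0 0"

```text
time_s: 16.82
tcp_pos: [0.5525, 0.0016, 0.0116]
orientation: [-0.001, 0.968, 0.0, 0.252]
ft_force: [-0.1, -1.0, 1.1]
opening: 0.003
grip_force: 0.0
```

Emit:
apply_moves:
  motion: "0.02 0 0 0 0 0;0.02 0 0 0 0 0;0 0 0 0 0 0;0 0 0 0 0 0"

```text
time_s: 17.15
tcp_pos: [0.5564, 0.0016, 0.0115]
orientation: [-0.001, 0.968, 0.0, 0.252]
ft_force: [-0.2, 0.4, -0.2]
opening: -0.002
grip_force: 0.0
```

Emit:
apply_moves:
  motion: "0.01 0 0 0 0 0;0.01 0 0 0 0 0;0 0 0 0 0 0"

```text
time_s: 17.4
tcp_pos: [0.5585, 0.0016, 0.0115]
orientation: [-0.001, 0.968, 0.0, 0.252]
ft_force: [0.8, 0.4, 0.4]
opening: -0.003
grip_force: 0.1
```

Emit:
apply_moves:
  motion: "0.01 0 0 0 0 0;0 0 0 0 0 0;0 0 0 0 0 0"

```text
time_s: 17.65
tcp_pos: [0.5594, 0.0016, 0.0116]
orientation: [-0.001, 0.968, 0.0, 0.252]
ft_force: [-0.3, -0.0, 0.4]
opening: -0.002
grip_force: 0.1
```

Emit:
apply_moves:
  motion: "0.01 0 0 0 0 0;0 0 0 0 0 0;0 0 0 0 0 0"

```text
time_s: 17.9
tcp_pos: [0.5604, 0.0016, 0.0115]
orientation: [-0.001, 0.968, 0.0, 0.252]
ft_force: [0.1, -0.8, -0.8]
opening: 0.002
grip_force: 0.1
```

Run:
```python
from h import *
st()
a=cv2.imread('pics/p_top.png'); b=robot.grab_frame('top')[:,:,::-1]; cv2.imwrite('pics/top5.png',b)
for n,im in (('before',a),('now',b)):
    # column profile between rails beyond bridge: crop-based cols 303..325, rows 184..212
    h=cv2.cvtColor(im.copy(),cv2.COLOR_BGR2HSV)
    for c in (304,308,312,316,320,324): print(n,c,[tuple(int(v) for v in h[r,c]) for r in range(186,211,2)])
```

```text
t 17.9 tcp [0.5604 0.0016 0.0115] toolz [ 0.4884  0.0015 -0.8726] tooly [ 0.0011 -1.     -0.0012] F [ 0.1283 -0.8381 -0.7964] op 0.0017291667242345429 q [ 0.4867 -0.4472 -0.9493  0.3872 -0.6452  0.8237]
before 304 [(17, 32, 55), (15, 27, 56), (10, 30, 51), (15, 28, 54), (0, 31, 58), (17, 32, 56), (18, 24, 54), (8, 18, 56), (8, 19, 54), (0, 5, 50), (165, 11, 48), (160, 16, 48), (15, 21, 49)]
before 308 [(17, 34, 52), (20, 29, 52), (173, 20, 50), (17, 35, 51), (11, 38, 53), (13, 32, 55), (18, 24, 54), (18, 23, 56), (10, 28, 55), (10, 28, 54), (10, 14, 53), (0, 20, 51), (15, 18, 56)]
before 312 [(15, 35, 59), (17, 27, 86), (18, 31, 82), (8, 20, 51), (13, 43, 53), (20, 28, 55), (12, 25, 52), (9, 32, 56), (0, 24, 53), (17, 34, 53), (11, 38, 53), (6, 25, 52), (10, 29, 52)]
before 316 [(23, 82, 78), (19, 37, 55), (19, 39, 52), (18, 24, 53), (0, 20, 51), (12, 26, 50), (20, 28, 55), (13, 31, 57), (0, 27, 57), (10, 28, 54), (10, 28, 55), (17, 34, 53), (20, 42, 55)]
before 320 [(23, 59, 99), (26, 76, 81), (19, 61, 59), (21, 37, 48), (18, 26, 49), (12, 25, 51), (8, 20, 50), (5, 24, 65), (8, 36, 
[... 775 characters left out ...]
 62, 62), (11, 139, 128), (10, 145, 155), (9, 146, 155), (1, 83, 129), (108, 117, 113)]
now 316 [(18, 125, 129), (17, 57, 94), (13, 93, 135), (10, 107, 134), (14, 50, 103), (14, 44, 98), (7, 100, 107), (8, 139, 143), (9, 145, 156), (9, 146, 157), (10, 136, 158), (5, 82, 128), (109, 114, 114)]
now 320 [(21, 29, 125), (18, 28, 117), (14, 92, 139), (10, 123, 149), (9, 59, 112), (16, 39, 97), (8, 83, 102), (8, 142, 133), (9, 140, 146), (13, 128, 158), (13, 126, 158), (4, 81, 129), (109, 107, 112)]
now 324 [(21, 29, 165), (21, 31, 132), (14, 91, 137), (10, 124, 148), (8, 83, 120), (13, 40, 103), (13, 46, 89), (8, 106, 77), (8, 139, 79), (9, 145, 114), (9, 141, 143), (1, 81, 120), (109, 117, 113)]
```

Emit:
apply_moves:
  motion: "0.01 0 0 0 0 0;0 0 0 0 0 0;0 0 0 0 0 0"

```text
time_s: 18.2
tcp_pos: [0.5614, 0.0017, 0.0115]
orientation: [-0.001, 0.968, 0.0, 0.252]
ft_force: [-1.3, -0.9, -0.7]
opening: 0.001
grip_force: 0.1
```

Emit:
apply_moves:
  motion: "0.01 0 0 0 0 0;0 0 0 0 0 0;0 0 0 0 0 0"

```text
time_s: 18.45
tcp_pos: [0.5624, 0.0017, 0.0116]
orientation: [-0.001, 0.968, 0.0, 0.252]
ft_force: [-0.7, -0.2, -0.5]
opening: -0.003
grip_force: 0.1
```

Emit:
apply_moves:
  motion: "0.01 0 0 0 0 0;0 0 0 0 0 0;0 0 0 0 0 0"

```text
time_s: 18.7
tcp_pos: [0.5634, 0.0016, 0.0115]
orientation: [-0.001, 0.968, 0.0, 0.252]
ft_force: [-0.1, 0.4, 0.9]
opening: 0.0
grip_force: 0.1
```

Run:
```python
from h import *
st()
b=robot.grab_frame('top')[:,:,::-1]
a0=cv2.imread('pics/top0.png');a5=cv2.imread('pics/top5.png')
for n,im in(('t0',a0),('t5',a5),('now',b)):
    h=cv2.cvtColor(im[180:197,316:326].mean(1,keepdims=True).astype(np.uint8),cv2.COLOR_BGR2HSV)[:,0]
    print(n,[(180+i,int(v[1]),int(v[2])) for i,v in enumerate(h)])
p=proj('top',[(.592+d/1e3,-.012,z) for d in(86,90,94,98) for z in(.021,.024)]);print(p)
```

```text
t 18.7 tcp [0.5634 0.0016 0.0115] toolz [ 0.4883  0.0015 -0.8727] tooly [ 0.0011 -1.     -0.0011] F [-0.0709  0.4127  0.8712] op 0.00045633869965419366 q [ 0.4828 -0.4357 -0.9414  0.3867 -0.6406  0.8267]
t0 [(180, 87, 88), (181, 94, 117), (182, 96, 133), (183, 86, 136), (184, 70, 134), (185, 57, 129), (186, 47, 125), (187, 37, 118), (188, 38, 107), (189, 66, 119), (190, 81, 152), (191, 83, 173), (192, 84, 177), (193, 83, 178), (194, 83, 178), (195, 84, 177), (196, 81, 173)]
t5 [(180, 84, 97), (181, 92, 128), (182, 91, 146), (183, 84, 149), (184, 69, 147), (185, 56, 142), (186, 46, 138), (187, 37, 130), (188, 35, 116), (189, 58, 115), (190, 91, 137), (191, 112, 150), (192, 120, 144), (193, 100, 128), (194, 67, 111), (195, 45, 102), (196, 41, 99)]
now [(180, 81, 97), (181, 92, 128), (182, 93, 146), (183, 84, 149), (184, 68, 146), (185, 54, 142), (186, 44, 138), (187, 37, 130), (188, 40, 116), (189, 78, 115), (190, 123, 133), (191, 136, 146), (192, 127, 141), (193, 100, 125), (194, 68, 109), (195, 50, 103), (196, 41, 99)]
[[317.421  190.7077]
 [317.3847 190.3809]
 [317.4211 189.1706]
 [317.3848 188.8401]
 [317.4212 187.6353]
 [317.3849 187.301 ]
 [317.4213 186.1016]
 [317.3851 185.7636]]
```

Emit:
apply_moves:
  motion: "0.008 0 0 0 0 0;0 0 0 0 0 0;0 0 0 0 0 0"

```text
time_s: 19.0
tcp_pos: [0.5642, 0.0016, 0.0115]
orientation: [-0.001, 0.968, 0.0, 0.252]
ft_force: [0.0, 0.3, 0.0]
opening: 0.0
grip_force: 0.2
```

Emit:
apply_moves:
  motion: "0.006 0 0 0 0 0;0 0 0 0 0 0;0 0 0 0 0 0"

```text
time_s: 19.25
tcp_pos: [0.5648, 0.0016, 0.0115]
orientation: [-0.001, 0.968, 0.0, 0.252]
ft_force: [-1.3, 0.4, 0.5]
opening: 0.003
grip_force: 0.2
```

Emit:
apply_moves:
  motion: "0.006 0 0 0 0 0;0 0 0 0 0 0;0 0 0 0 0 0"

```text
time_s: 19.5
tcp_pos: [0.5654, 0.0016, 0.0115]
orientation: [-0.001, 0.968, 0.0, 0.252]
ft_force: [-1.1, -0.5, -0.1]
opening: -0.002
grip_force: 0.2
```

Run:
```python
from h import *
st()
b=robot.grab_frame('top')[:,:,::-1]
for n,im in(('now',b),):
  for c in(302,316):
    h=cv2.cvtColor(im[180:197,c:c+10].mean(1,keepdims=True).astype(np.uint8),cv2.COLOR_BGR2HSV)[:,0]
    print(n,[(180+i,int(v[1]),int(v[2])) for i,v in enumerate(h)])
```

```text
t 19.5 tcp [0.5654 0.0016 0.0115] toolz [ 0.4883  0.0015 -0.8727] tooly [ 0.0011 -1.     -0.0012] F [-1.1003 -0.4886 -0.1229] op -0.0016998000702991719 q [ 0.4803 -0.4282 -0.9362  0.3863 -0.6376  0.8287]
now [(180, 86, 83), (181, 103, 104), (182, 105, 124), (183, 88, 147), (184, 72, 167), (185, 60, 174), (186, 46, 171), (187, 36, 163), (188, 48, 150), (189, 89, 141), (190, 107, 134), (191, 84, 119), (192, 55, 106), (193, 43, 100), (194, 45, 97), (195, 62, 98), (196, 92, 105)]
now [(180, 82, 99), (181, 92, 128), (182, 91, 146), (183, 86, 149), (184, 70, 146), (185, 54, 142), (186, 46, 138), (187, 39, 132), (188, 60, 131), (189, 108, 142), (190, 134, 152), (191, 140, 151), (192, 129, 142), (193, 99, 126), (194, 65, 110), (195, 45, 102), (196, 42, 98)]
```

Emit:
apply_moves:
  motion: "0.005 0 0 0 0 0;0 0 0 0 0 0;0 0 0 0 0 0"

```text
time_s: 19.8
tcp_pos: [0.5659, 0.0016, 0.0115]
orientation: [-0.001, 0.968, 0.0, 0.252]
ft_force: [-0.4, -1.0, 0.3]
opening: -0.003
grip_force: 0.3
```

Emit:
apply_moves:
  motion: "0.005 0 0 0 0 0;0 0 0 0 0 0;0 0 0 0 0 0"

```text
time_s: 20.05
tcp_pos: [0.5664, 0.0016, 0.0115]
orientation: [-0.001, 0.968, 0.0, 0.252]
ft_force: [-0.5, 0.3, -0.4]
opening: 0.003
grip_force: 0.3
```

Emit:
apply_moves:
  motion: "0.005 0 0 0 0 0;0 0 0 0 0 0;0 0 0 0 0 0"

```text
time_s: 20.3
tcp_pos: [0.5669, 0.0016, 0.0115]
orientation: [-0.001, 0.968, 0.0, 0.252]
ft_force: [0.1, 0.7, 0.6]
opening: -0.005
grip_force: 0.3
```

Run:
```python
from h import *
st()
b=robot.grab_frame('top')[:,:,::-1]
for n,im in(('now',b),):
  for c in(302,316):
    h=cv2.cvtColor(im[180:197,c:c+10].mean(1,keepdims=True).astype(np.uint8),cv2.COLOR_BGR2HSV)[:,0]
    print(n,[(180+i,int(v[1]),int(v[2])) for i,v in enumerate(h)])
```

```text
t 20.3 tcp [0.5669 0.0016 0.0115] toolz [ 0.4884  0.0015 -0.8726] tooly [ 0.0011 -1.     -0.0012] F [0.063  0.6862 0.605 ] op -0.00470668601960078 q [ 0.4784 -0.4226 -0.9323  0.386  -0.6353  0.8302]
now [(180, 86, 83), (181, 104, 103), (182, 105, 124), (183, 87, 147), (184, 72, 167), (185, 62, 174), (186, 48, 171), (187, 40, 165), (188, 56, 154), (189, 96, 144), (190, 109, 133), (191, 84, 118), (192, 56, 105), (193, 44, 99), (194, 45, 97), (195, 62, 98), (196, 92, 105)]
now [(180, 83, 98), (181, 92, 128), (182, 91, 146), (183, 83, 150), (184, 70, 146), (185, 56, 142), (186, 46, 138), (187, 45, 135), (188, 71, 137), (189, 112, 143), (190, 138, 151), (191, 140, 151), (192, 129, 142), (193, 102, 125), (194, 67, 111), (195, 48, 102), (196, 42, 98)]
```

Emit:
apply_moves:
  motion: "0.005 0 0 0 0 0;0 0 0 0 0 0;0 0 0 0 0 0"

```text
time_s: 20.6
tcp_pos: [0.5674, 0.0016, 0.0115]
orientation: [-0.001, 0.968, 0.0, 0.252]
ft_force: [-0.3, -0.1, -0.5]
opening: 0.004
grip_force: 0.3
```

Emit:
apply_moves:
  motion: "0.005 0 0 0 0 0;0 0 0 0 0 0;0 0 0 0 0 0"

```text
time_s: 20.85
tcp_pos: [0.5678, 0.0015, 0.0114]
orientation: [-0.001, 0.968, 0.0, 0.252]
ft_force: [-3.1, -0.0, 1.6]
opening: -0.002
grip_force: 1.8
```

Contact: −3 N and the grip sensor jumped, so the block touches the gauge. Back off and straighten the tool.

Emit:
apply_moves:
  motion: "-0.1 0 0 0 0 0;-0.2 0 0 0 0 0;-0.1 0 0.2 0 0 0;0 0 0.3 0 0 0;0 0 0.3 0 0.11 0;0 0 0.3 0 0.11 0;0 0 0.3 0 0.11 0;0 0 0.3 0 0.11 0;0 0 0.2 0 0.11 0;0 0 0 0 0.1 0;0 0 0 0 0 0"

```text
time_s: 21.77
tcp_pos: [0.5299, 0.002, 0.2012]
orientation: [-0.001, 1.0, -0.0, -0.002]
ft_force: [-0.2, 0.6, -2.6]
opening: -0.002
grip_force: 0.0
```

Run:
```python
from h import *
st()
b=robot.grab_frame('top')[:,:,::-1]; s=robot.grab_frame('scene')[:,:,::-1]
cv2.imwrite('pics/top6.png',b);cv2.imwrite('pics/scene6.png',s)
for c in(302,316):
    h=cv2.cvtColor(b[180:197,c:c+10].mean(1,keepdims=True).astype(np.uint8),cv2.COLOR_BGR2HSV)[:,0]
    print([(180+i,int(v[1]),int(v[2])) for i,v in enumerate(h)])
uv=[]
for n,im,(x0,y0,x1,y1) in(('top',b,(255,175,285,215)),('scene',s,(300,150,340,185))):
    h=cv2.cvtColor(im[y0:y1,x0:x1].copy(),cv2.COLOR_BGR2HSV); m=((h[...,0]<9)|(h[...,0]>170))&(h[...,1]>130)
    ys,xs=np.nonzero(m); uv.append((xs.mean()+x0,ys.mean()+y0)); print(n,uv[-1],m.sum())
K=[cal(n) for n in('top','scene')]; M=[k@np.c_[cv2.Rodrigues(r)[0],t] for k,r,t in K]
X=cv2.triangulatePoints(M[0],M[1],np.array(uv[0]),np.array(uv[1])); print('knob',(X[:3]/X[3]).ravel())
```

```text
t 21.7667 tcp [0.5299 0.002  0.2012] toolz [-0.0047  0.0018 -1.    ] tooly [-0.0006 -1.     -0.0018] F [-0.175   0.5518 -2.5628] op -0.002417910325162714 q [ 0.3813 -0.1444 -0.1462 -0.0034 -1.5727  1.1889]
[(180, 28, 55), (181, 23, 55), (182, 28, 55), (183, 32, 56), (184, 23, 55), (185, 28, 55), (186, 28, 55), (187, 23, 55), (188, 23, 55), (189, 23, 55), (190, 24, 54), (191, 23, 55), (192, 23, 56), (193, 23, 55), (194, 23, 55), (195, 23, 55), (196, 19, 54)]
[(180, 37, 55), (181, 42, 54), (182, 36, 56), (183, 38, 61), (184, 41, 69), (185, 41, 75), (186, 43, 78), (187, 45, 73), (188, 53, 68), (189, 52, 64), (190, 56, 64), (191, 61, 67), (192, 67, 69), (193, 69, 70), (194, 72, 71), (195, 72, 71), (196, 76, 70)]
top (np.float64(nan), np.float64(nan)) 0
scene (np.float64(317.79527559055117), np.float64(166.31496062992125)) 127
knob [nan nan nan]<stdin>:11: RuntimeWarning: Mean of empty slice.
  ret = ret.dtype.type(ret / rcount)
```

Run:
```python
from h import *
K=[cal(n) for n in('top','scene')]; M=[k@np.c_[cv2.Rodrigues(r)[0],t] for k,r,t in K]
X=cv2.triangulatePoints(M[0],M[1],np.array([271.16,187.03]),np.array([317.8,166.3])); print('knob',(X[:3]/X[3]).ravel())
```

```text
knob [0.6467 0.0865 0.1629]
```

Emit:
apply_moves:
  motion: "0.1 0.1 0.05 0 0 0;0.2 0.12 0.05 0 0 0;0.2 0.12 0 0 0 0;0.2 0.12 0 0 0 0;0.2 0.12 0 0 0 0;0.2 0.12 0 0 0 0;0.08 0.1 0 0 0 0;0 0 0 0 0 0;0 0 0 0 0 0"

```text
time_s: 22.62
tcp_pos: [0.6453, 0.0819, 0.2111]
orientation: [-0.001, 1.0, 0.001, -0.0]
ft_force: [-0.3, 0.2, 0.0]
opening: -0.002
grip_force: 0.0
```

Emit:
apply_moves:
  motion: "0.02 0.03 -0.2 0 0 0;0 0.01 -0.13 0 0 0;0 0.05 -0.12 0 0 0;0 0.05 -0.12 0 0 0;0 0.04 -0.09 0 0 0;0 0.04 -0.08 0 0 0;0 0.04 -0.09 0 0 0;0 0.03 -0.09 0 0 0;0 0.03 -0.09 0 0 0;0 0.02 -0.09 0 0 0;0 0 0 0 0 0;0 0 0 0 0 0"

```text
time_s: 23.62
tcp_pos: [0.6475, 0.1153, 0.1005]
orientation: [-0.0, 1.0, 0.0, -0.001]
ft_force: [0.6, -0.2, 0.2]
opening: 0.001
grip_force: 0.0
```

```bash
cat > kn.py <<'E'
from h import *
st()
s=robot.grab_frame('scene')[:,:,::-1]; x0,y0,x1,y1=295,150,335,228
h=cv2.cvtColor(s[y0:y1,x0:x1].copy(),cv2.COLOR_BGR2HSV); m=(((h[...,0]<9)|(h[...,0]>170))&(h[...,1]>130)).astype(np.uint8)
_,_,S,C=cv2.connectedComponentsWithStats(m)
print([(S[i].tolist(),C[i]+[x0,y0]) for i in range(1,len(S)) if S[i,4]>10])
for a in(0,.05,.1,.2,.3): print(a,proj('scene',[.647,-.071+.19*np.cos(a),.05+.19*np.sin(a)]))
E
python3 kn.py
```

```text
t 23.6167 tcp [0.6475 0.1153 0.1005] toolz [-0.002   0.0005 -1.    ] tooly [ 0.0004 -1.     -0.0005] F [ 0.5706 -0.2087  0.219 ] op 0.000673024947692634 q [ 0.4789  0.2156  0.0387 -0.0014 -1.3954  1.0925]
[([9, 41, 10, 10, 69], array([307.8116, 195.4203])), ([0, 44, 3, 6, 17], array([296.0588, 196.6471]))]
0 [[307.5663 210.4483]]
0.05 [[307.6383 206.6462]]
0.1 [[307.8564 202.8813]]
0.2 [[308.7379 195.4903]]
0.3 [[310.2241 188.3322]]
```

Emit:
apply_moves:
  motion: "0 0.01 -0.09 0 0 0;0 0.01 -0.09 0 0 0;0 0.01 -0.09 0 0 0;0 0 -0.03 0 0 0;0 0 0 0 0 0"

```text
time_s: 24.08
tcp_pos: [0.647, 0.1183, 0.0695]
orientation: [-0.0, 1.0, 0.0, -0.002]
ft_force: [0.3, -0.5, -0.3]
opening: 0.001
grip_force: 0.0
```

Emit:
apply_moves:
  motion: "0 0 -0.02 0 0 0;0 0 -0.02 0 0 0;0 0 0 0 0 0;0 0 0 0 0 0"

```text
time_s: 24.42
tcp_pos: [0.6479, 0.1186, 0.0676]
orientation: [-0.001, 1.0, 0.0, -0.0]
ft_force: [-0.8, 0.1, -0.3]
opening: -0.003
grip_force: 0.0
```

```bash
python3 kn.py
```

```text
t 24.4167 tcp [0.6479 0.1186 0.0676] toolz [-0.0002  0.0016 -1.    ] tooly [ 0.0003 -1.     -0.0016] F [-0.8429  0.0876 -0.2997] op -0.0031206830774469525 q [ 0.4831  0.2332 -0.0015 -0.0015 -1.3355  1.0883]
[([0, 43, 3, 7, 17], array([296.    , 196.2941])), ([8, 53, 9, 10, 61], array([306.4918, 207.8361]))]
0 [[307.5663 210.4483]]
0.05 [[307.6383 206.6462]]
0.1 [[307.8564 202.8813]]
0.2 [[308.7379 195.4903]]
0.3 [[310.2241 188.3322]]
```

Emit:
apply_moves:
  motion: "0 0 -0.015 0 0 0;0 0 -0.015 0 0 0;0 0 0 0 0 0"

```text
time_s: 24.72
tcp_pos: [0.6479, 0.1187, 0.0643]
orientation: [-0.001, 1.0, 0.0, -0.0]
ft_force: [1.2, 0.7, 0.2]
opening: 0.001
grip_force: 0.3
```

Emit:
apply_moves:
  motion: "0 0 -0.01 0 0 0;0 0 0 0 0 0;0 0 0 0 0 0"

```text
time_s: 24.97
tcp_pos: [0.6478, 0.1186, 0.0634]
orientation: [-0.001, 1.0, 0.0, -0.0]
ft_force: [0.1, 0.3, 0.4]
opening: 0.0
grip_force: 0.1
```

Emit:
apply_moves:
  motion: "0 0 -0.01 0 0 0;0 0 0 0 0 0;0 0 0 0 0 0"

```text
time_s: 25.22
tcp_pos: [0.6479, 0.1186, 0.0629]
orientation: [-0.001, 1.0, 0.0, 0.0]
ft_force: [-0.9, 0.1, 2.5]
opening: -0.002
grip_force: 1.5
```

Emit:
apply_moves:
  motion: "0 0 -0.01 0 0 0;0 0 0 0 0 0"

```text
time_s: 25.38
tcp_pos: [0.648, 0.1187, 0.0627]
orientation: [-0.001, 1.0, 0.0, 0.0]
ft_force: [-3.4, 0.5, 6.7]
opening: -0.0
grip_force: 3.0
```

```bash
python3 kn.py
```

```text
t 25.3833 tcp [0.648  0.1187 0.0627] toolz [ 0.0005  0.0015 -1.    ] tooly [ 0.0007 -1.     -0.0015] F [-3.4412  0.4921  6.7156] op -3.138433523262463e-05 q [ 0.4834  0.2359 -0.0077 -0.0012 -1.326   1.0883]
[([0, 44, 3, 6, 15], array([295.9333, 196.4667])), ([8, 55, 9, 10, 58], array([306.5   , 209.8966]))]
0 [[307.5663 210.4483]]
0.05 [[307.6383 206.6462]]
0.1 [[307.8564 202.8813]]
0.2 [[308.7379 195.4903]]
0.3 [[310.2241 188.3322]]
```

Foot is on the block: 6.7 N, lever level. Now I retreat and verify.

Emit:
apply_moves:
  motion: "0 0 0.2 0 0 0;0 0 0.3 0 0 0;0 0 0.3 0 0 0;0 0 0.3 0 0 0;-0.2 -0.2 0.2 0 0 0;-0.2 -0.3 0 0 0 0;-0.2 -0.3 0 0 0 0;-0.2 -0.3 0 0 0 0;-0.2 -0.3 0 0 0 0;-0.2 -0.3 0 0 0 0;-0.2 -0.3 0 0 0 0;-0.2 -0.3 0 0 0 0"

```text
time_s: 26.43
tcp_pos: [0.4865, -0.1126, 0.1911]
orientation: [-0.001, 1.0, 0.0, -0.0]
ft_force: [-0.1, -0.8, -0.3]
opening: 0.004
grip_force: 0.0
```

Emit:
apply_moves:
  motion: "-0.1 -0.3 0 0 0 0;-0.1 -0.3 0 0 0 0;-0.1 -0.3 0 0 0 0;0 0 0 0 0 0;0 0 0 0 0 0"

```text
time_s: 26.85
tcp_pos: [0.4572, -0.2026, 0.1911]
orientation: [-0.001, 1.0, -0.001, -0.0]
ft_force: [-0.6, 0.5, 0.0]
opening: 0.004
grip_force: 0.0
```

```bash
python3 kn.py
python3 - <<'E'
from h import *
b=robot.grab_frame('top')[:,:,::-1].copy()
for nm,im in(('t0',cv2.imread('pics/top0.png')),('now',b)):
  for c in(302,316):
    h=cv2.cvtColor(im[180:197,c:c+10].mean(1,keepdims=True).astype(np.uint8),cv2.COLOR_BGR2HSV)[:,0]
    print(nm,c,[(180+i,int(v[1]),int(v[2])) for i,v in enumerate(h)])
E
```

```text
t 26.85 tcp [ 0.4572 -0.2026  0.1911] toolz [-0.0007  0.0017 -1.    ] tooly [-0.0027 -1.     -0.0017] F [-0.6222  0.5016  0.0141] op 0.003745103171546029 q [-0.0147 -0.2297 -0.2388 -0.0017 -1.5624  1.5828]
[([0, 43, 3, 7, 16], array([296.   , 196.125])), ([8, 55, 9, 10, 64], array([306.4844, 209.25  ]))]
0 [[307.5663 210.4483]]
0.05 [[307.6383 206.6462]]
0.1 [[307.8564 202.8813]]
0.2 [[308.7379 195.4903]]
0.3 [[310.2241 188.3322]]
t0 302 [(180, 92, 72), (181, 107, 93), (182, 107, 112), (183, 90, 133), (184, 75, 153), (185, 64, 160), (186, 49, 156), (187, 36, 148), (188, 32, 126), (189, 41, 99), (190, 73, 98), (191, 86, 113), (192, 89, 121), (193, 89, 123), (194, 90, 122), (195, 89, 123), (196, 88, 122)]
t0 316 [(180, 87, 88), (181, 94, 117), (182, 96, 133), (183, 86, 136), (184, 70, 134), (185, 57, 129), (186, 47, 125), (187, 37, 118), (188, 38, 107), (189, 66, 119), (190, 81, 152), (191, 83, 173), (192, 84, 177), (193, 83, 178), (194, 83, 178), (195, 84, 177), (196, 81, 173)]
now 302 [(180, 88, 84), (181, 101, 106), (182, 103, 126), (183, 87, 149), (184, 69, 169), (185, 61, 177), (186, 48, 174), (187, 43, 171), (188, 64, 164), (189, 107, 158), (190, 137, 158), (191, 144, 159), (192, 143, 159), (193, 143, 159), (194, 143, 159), (195, 138, 159), (196, 113, 158)]
now 316 [(180, 80, 99), (181, 91, 131), (182, 91, 148), (183, 84, 152), (184, 68, 149), (185, 55, 145), (186, 47, 142), (187, 54, 150), (188, 79, 161), (189, 110, 163), (190, 133, 159), (191, 142, 158), (192, 141, 157), (193, 143, 157), (194, 144, 156), (195, 137, 156), (196, 111, 156)]
```

```bash
python3 -c "
from rig import robot
print(robot.hand_in())"
```

```text
the job is handed in; nothing more can be done
None
```

I handed the job in at about 27 s. The red lino block sits square between the rails against the gauge (about 3 N at contact), the gauge shows no shift in the top view, the lever is level with its foot on the block, and the arm is clear; the hand-in returned no verdict.

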